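# Snap the latching hook onto the anchor stud

### The arm

A 6-joint arm with a two-finger parallel gripper is mounted at the origin on a cart in front of the work surface, level with it; the furniture and walls round the work are solid. World frame = base frame: x ahead of the robot, y to its left, z up, the work surface at z = 0. Lengths are in m, angles in rad, forces in N, time in s.
With the tool pointing down it reaches from about 0.35 to 0.975 m from the base axis. Payload 4.9 kg.
Tool frame: the origin (TCP) lies at the very end of the fingers, on their centre line; the grasp point (between the pads) lies 19 mm behind it; z points along the fingers, x is the direction in which the jaws open and shut, and the axes are right-handed (so a half turn about z gives the same grasp; the last joint's range is limited). The gripper opens to 85 mm and grips with 20 to 120 N. Pads are 22 mm wide; open, the fingers measure 114 mm over their backs; the gripper's body (76 mm by 85 mm) begins 54 mm behind the grasp point. The pads swing forward as they close: fully open they stand 13 mm farther back than shut.
Start: joints at [1.068, 0.053, 1.613, -0, 1.476, -0.119], TCP at [0.234, 0.58, 0.231] pointing down, gripper open.
Joint ranges: [-3.01, 3.01], [-1.01, 2.22], [0.06, 2.58], [-1.02, 4.17], [0.09, 2.62], [-3.14, 3.14]. Speed limits (rad/s): [2.57, 2.57, 3.14, 3.14, 3.14, 3.14].

### API

Orientations are given as a rotation vector (axis times angle).
In Python, from station import monitor, imaging, ticket gives the robot as it stands.
- The arm moves only by the tool step_arm, never from a script. Its argument "targets" is one flat list of numbers, 4 for each row, row after row: the shift along the tool's x, y, z in m, then the turn about the tool's z in rad. In form: [tx, ty, tz, roll, tx, ty, tz, roll, ...]. A call has 1 to 12 rows; each row is the pose to reach, as a shift and turn from the pose measured when the call began, along the tool's axes at that moment; what a row does not reach only later rows make up. A row lasts 1/12 s, in which the tool goes at most 41.7 mm and 7.16 degrees, less where a joint would pass 70% of its speed; a pose out of reach is approached as far as the arm can. A call with a gripper value outside its range is refused whole. "grip" is the finger opening in m, from 0 to 0.0854, set as the call begins (left out, the last holds). The fingers move at their own pace and stop on an object; "force" is the grip in N (left out, the last holds). Time passes only in rows, so rows that repeat a pose let the fingers close. It gives the time, the measured TCP pose, the force and the opening at its end, in the units of the state.
- monitor.get_obs(): the state, without advancing time (a new reading comes with each control period).
- imaging.get_image(name): name is "scene" or "top"; returns a dict with "color" (480x640x3 uint8, red, green, blue), "depth" (480x640 float32, m along the optical axis (not along the pixel's ray), 0 where there is no reading), "fov_y" (degrees; the focal length in pixels is half the picture's height over the tangent of half this angle, whatever the lens; pixels are square), "cx", "cy" (the principal point, pixels), "k1" (the pictures are not rectified: a ray, as slopes to the right and down, at radius r is drawn at 1 + k1 r^2 times it, then the intrinsics apply), "R" (3x3) and "t" (3): a world point X has camera coordinates R X + t. Camera axes: x right, y down, z forward; pixel columns grow to the right and rows downward; lengths in m; the calibration is good to about 2 mm. A picture is of the moment at which its call begins.
- ticket.finish_job(): hands the job in, once; it reports no verdict.
Trained networks look in a picture, given as the dict that the camera call returned (one of the last four; its "shot" number tells which), for a name from the list of things; names that differ only in an ending like _2 or _b are one class to them, and where a whole thing is asked for, a point or a joint stands for the part that bears it (a point fixed in the world has none). Each returns a list of dicts, best first, with "score" (0 to 1); they miss things now and then, are a little off and sometimes report something else, mostly with a low value. They report only what shows in the picture. A call takes as long as a camera call.
- imaging.search_frame(name, picture): "uv" ([column, row] in pixels, amid what is visible of it).
- imaging.mark_of(name, picture): "uv" ([column, row] in pixels: a listed point, or the origin of a listed thing).
The state is a dict: "t": time; "q": joint angles; "dq": joint speeds; "effort": joint torques, N m; "tool_pos": TCP position; "tool_rot": TCP orientation; "contact_force": force on the tool from outside, world axes, zero at the start; "wrist_torque": the same for the moment, N m; "opening": finger opening in m.
Only numpy, scipy, OpenCV 4.12 (cv2) and the standard library are available. Lean on these libraries where they do the work, as an engineer would, in place of code of your own. Each camera call takes 0.05 s, during which the arm holds its last target.

### The job

Pick up the latching hook by its upright grip, slide its mouth along the anchor bed under the head of the stud, and press it gently but firmly home until the stud bears on the throat and the sprung latch has snapped shut behind it. Then pull the hook gently back until the stud bears on the shut latch, to prove that it holds, and let go with the hook lying flat on the bed, still coupled. Never force the stud, and leave the other things on the bench where they are.

Things in the scene. Friction and masses are not known exactly. Their poses are not given: they have to be found in the camera images.
- hook_grip (a point): Centre of the hook's upright black grip, a block 46 (x) x 20 (y) x 42 mm (z), its top 19 mm above this point, the hook's flat underside 34 mm below; take it from above across the 20 mm. x points to the hook's mouth, y left, z up. The hook is a dark steel plate 12 mm thick, 175 mm long (30 mm behind this point to 145 mm ahead), up to 57 mm wide at its forked front, 0.3 to 0.5 kg, lying flat.
- hook_seat (a point): Where the stud's centre comes in the hook's throat when fully home: 95 mm ahead of the grip's centre on the hook's centre line, half-way up the 12 mm plate (6 mm above its underside). Axes as the hook's. From here the fork runs 50 mm forward: a slot 16 mm wide, wider in a recess on the left where the latch folds, flaring at the mouth.
- throat: Small brass block at the back of the slot, on which the stud bears when fully home; origin on the hook's underside below hook_seat, brass face 6 mm behind it. Axes as the hook's.
- latch (a joint): Sprung latch across the slot: 0 shut, positive folded inward (about 0.8 rad as the stud passes); it opens only inward. Pivot on the left prong, 30 mm ahead of hook_seat. The stud meets it about 31 mm short of home; folding it takes about 4 to 7 N of push; it snaps shut about 8 mm short of home. Shut, it stops the stud about 15 mm ahead of home when the hook is pulled back.
- tongue: The latch's steel tongue, 22 mm long, 4 mm thick, 8 mm high, running along its own -y from the pivot; origin on the pivot, on the hook's underside.
- bed: Anchor bed fixed to the bench: plate 220 (x) x 100 (y) mm, two grey painted rails, a 28 mm groove along x between them; origin under its centre, top of the rails 14 mm up. The hook goes on along the bed's +x, mouth first, level, its plate between the rails and the stud's head, then lies on the rails. More than 20 N on bed or stud is too much.
- groove_mid (a point): Middle of the stretch of groove where the stud may stand, 50 mm along +x from the bed's centre, level with the rails' top; axes of the bed. The upright stud is on the groove's centre line within 20 mm before or behind this point, differently each time and not measured: find it by feel or sight.
- flux_tin: bystander: small black round tin, 41 mm across, 24 mm high; origin under its centre
- pliers_blue: bystander: small pliers with blue handles, 49 x 140 x 12 mm; origin under the centre
- marker: bystander: marker pen, 135 mm long, 14 mm thick; origin under the centre
- rail_top (a point): Centre of the bed at the height of the rails' top; axes of the bed. The stud on the bed: pin 12 mm in diameter, 20 mm clear between rails and the head's underside; head 26 mm in diameter, top 27 mm above the rails. It sits in a rubber buffer and gives along x by about 1 mm for every 8 N.

How it is judged:
By the outcome, as a careful person would: the job done as asked, in the order asked, and still so for the second after the job is handed in, with the robot touching nothing.
It also fails if it takes over 51 s, if anything falls off the work surface, if the arm or the gripper's body presses on something with over 40 N, if the wrist force passes 120 N, or if a joint passes its speed limit or range.

## Working session

There is one attempt and no reset: what is moved stays moved. The work goes in short steps, Python scripts to look and compute and a tool call to move; the robot and the scene stay as the last step left them, time stands still between calls to the robot, and variables do not carry over. Pictures are saved under pics/ and viewed, and the job is handed in when it is done.

Besides the shell and the picture viewer there is one more tool, called after "Emit:" as a command line: name --argument value ..., lists and objects as JSON in quotes. step_arm: Moves the arm, as the interface text tells. Its arguments: {"type":"object","properties":{"targets":{"type":"array","items":{"type":"number"}},"grip":{"type":"number"},"force":{"type":"number"}},"required":["targets"]}

```bash
mkdir -p pics; ls; cat > h.py <<'E'
import numpy as np, cv2
from station import monitor, imaging, ticket
from scipy.spatial.transform import Rotation as Ro
def K(p):
    f=p["color"].shape[0]/2/np.tan(np.radians(p["fov_y"])/2); return f
def ray(p,uv):
    f=K(p); d=np.array([(uv[0]-p["cx"])/f,(uv[1]-p["cy"])/f]); r=d.copy()
    for _ in range(30): r=d/(1+p["k1"]*(r@r))
    return r
def at_z(p,uv,z):
    r=np.append(ray(p,uv),1); R=np.array(p["R"]);t=np.array(p["t"])
    c=-R.T@t; d=R.T@r; return c+d*(z-c[2])/d[2]
def at_d(p,uv):
    r=np.append(ray(p,uv),1); R=np.array(p["R"]);t=np.array(p["t"])
    u,v=int(round(uv[0])),int(round(uv[1])); w=p["depth"][v-1:v+2,u-1:u+2]; w=w[w>0]
    if len(w)==0: return None
    return R.T@(r*np.median(w)-t)
def proj(p,X):
    c=np.array(p["R"])@X+np.array(p["t"]); s=c[:2]/c[2]; s=s*(1+p["k1"]*(s@s)); return s*K(p)+[p["cx"],p["cy"]]
def save(p,n,box=None,s=1):
    im=p["color"][:,:,::-1]
    if box: im=im[box[1]:box[3],box[0]:box[2]]
    if s!=1: im=cv2.resize(im,None,fx=s,fy=s,interpolation=cv2.INTER_CUBIC)
    cv2.imwrite("pics/"+n,im)
E
python3 - <<'E'
from h import *
np.set_printoptions(precision=4,suppress=True)
o=monitor.get_obs(); print(o)
for cam in ["scene","top"]:
    p=imaging.get_image(cam); save(p,cam+"0.png"); print(cam,p["fov_y"],p["k1"],-np.array(p["R"]).T@p["t"])
    for n,z in [("hook_grip",.034),("hook_seat",.006),("throat",0),("tongue",0),("bed",0),("groove_mid",.014),("rail_top",.014),("flux_tin",0),("pliers_blue",0),("marker",0)]:
        for m in imaging.mark_of(n,p)[:2]:
            print(n,m["score"],np.round(m["uv"],1),at_z(p,m["uv"],z),at_d(p,m["uv"]))
E
```

```text
pics
{'t': 0.0, 'q': array([ 1.068 ,  0.0533,  1.6143, -0.    ,  1.476 , -0.119 ]), 'dq': array([ 0.0009,  0.0012, -0.0011,  0.0001, -0.0015, -0.0007]), 'effort': array([ -0.0001, -39.3664, -37.0176,  -0.0001,   0.0069,  -0.    ]), 'tool_pos': array([0.2337, 0.579 , 0.23  ]), 'tool_rot': array([ 2.6035,  1.7565, -0.0029]), 'contact_force': array([ 0.0691, -0.1625,  0.1094]), 'wrist_torque': array([ 0.0038, -0.027 ,  0.0017]), 'opening': 0.08555177571713893}
scene 43.17246750798888 -0.19841894220043266 [-0.0253 -0.3422  0.7156]
hook_grip 0.78 [233.4 236.8] [0.504  0.3519 0.034 ] [0.4942 0.339  0.0467]
hook_seat 0.94 [267.3 221. ] [0.6042 0.3705 0.006 ] [ 0.6101  0.3772 -0.0006]
throat 0.71 [305.1 303.9] [0.4949 0.1624 0.    ] [0.4835 0.1513 0.0156]
throat 0.47 [344.7 260.3] [0.6255 0.1885 0.    ] [0.617  0.1816 0.0093]
tongue 0.57 [316.4 208.2] [0.7081 0.3367 0.    ] [0.7025 0.3315 0.0054]
tongue 0.48 [269.7 218.3] [0.619  0.3797 0.    ] [ 0.6195  0.3802 -0.0006]
bed 0.59 [400.6 321.2] [0.5733 0.0213 0.    ] [0.5697 0.0191 0.0044]
groove_mid 0.61 [424.9 299.8] [0.6291 0.0142 0.014 ] [
[... 422 characters left out ...]
502 0.034 ] [0.5047 0.3475 0.0519]
hook_seat 0.62 [217.3 223. ] [0.5985 0.3597 0.006 ] [0.5988 0.3601 0.0033]
throat 0.6 [213.3 224. ] [0.5973 0.3684 0.    ] [0.5972 0.3683 0.0006]
tongue 0.51 [202.9 209.7] [0.6256 0.3887 0.    ] [0.624  0.3864 0.0126]
bed 0.76 [390.4 229.4] [0.5829 0.023  0.    ] [0.5824 0.0237 0.0056]
groove_mid 0.55 [393.3 208.5] [0.6222 0.0183 0.014 ] [0.6192 0.0216 0.0378]
rail_top 0.76 [391.7 226.8] [0.5866 0.0222 0.014 ] [0.587  0.0217 0.01  ]
flux_tin 0.54 [321.3 273.6] [0.4983 0.159  0.    ] [0.4978 0.1593 0.0229]
pliers_blue 0.91 [223.7 165.5] [0.7126 0.3481 0.    ] [ 0.7126  0.3482 -0.0002]
marker 0.88 [308.2 214.5] [0.614  0.1832 0.    ] [ 0.6141  0.1832 -0.0012]
```

View pics/scene0.png

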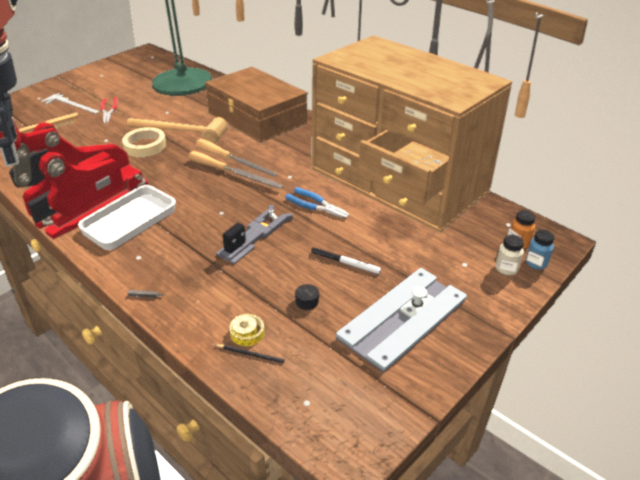

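View pics/top0.png

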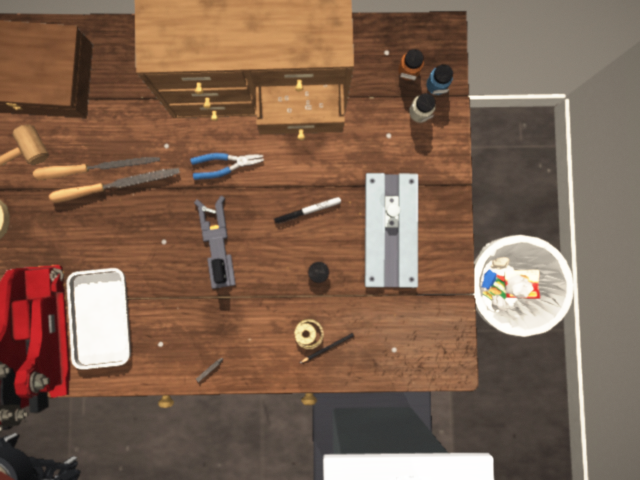

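```bash
python3 - <<'E'
import cv2
a=cv2.imread("pics/top0.png")
cv2.imwrite("pics/top0_hook.png",cv2.resize(a[180:310,170:290],None,fx=4.5,fy=4.5,interpolation=cv2.INTER_CUBIC))
cv2.imwrite("pics/top0_bed.png",cv2.resize(a[165:295,330:450],None,fx=4.5,fy=4.5,interpolation=cv2.INTER_CUBIC))
E
```

```text
(no output)
```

View pics/top0_hook.png

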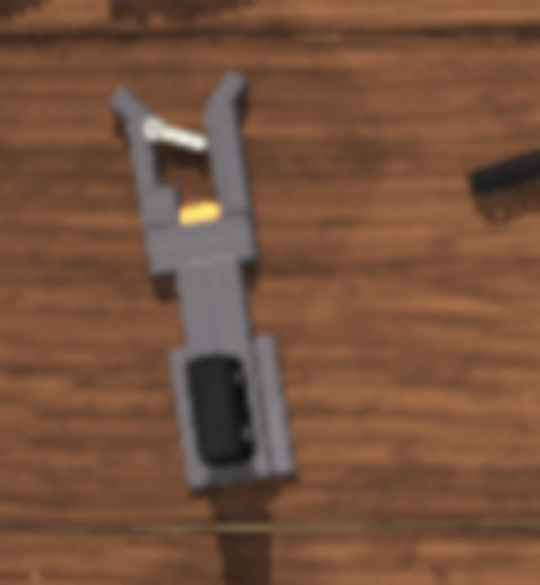

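View pics/top0_bed.png

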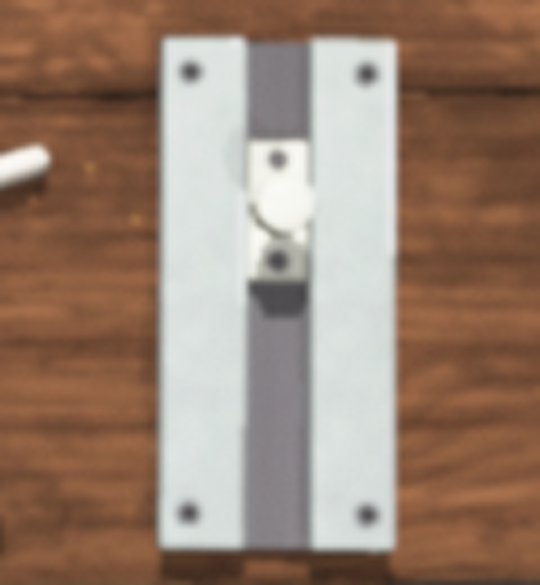

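The top view shows the hook at about (217,245) with its mouth up (+x), yawed a little. The bed is at (391,230) with the stud head at (393,210), and the marker and tin lie between them. Next I'll refine the hook yaw, stud position and bed yaw.

```bash
cat > cloud.py <<'E'
from h import *
def cloud(p):
    H,W=p["depth"].shape; f=K(p)
    uu,vv=np.meshgrid(np.arange(W),np.arange(H))
    d=np.stack([(uu-p["cx"])/f,(vv-p["cy"])/f],-1); r=d.copy()
    for _ in range(20): r=d/(1+p["k1"]*(r**2).sum(-1,keepdims=True))
    R=np.array(p["R"]);t=np.array(p["t"])
    X=np.concatenate([r,np.ones((H,W,1))],-1)*p["depth"][...,None]-t
    return X@R
E
python3 - <<'E'
from cloud import *
np.set_printoptions(precision=4,suppress=True)
for cam in ["top","scene"]:
    p=imaging.get_image(cam); X=cloud(p); c=p["color"].astype(int)
    hsv=cv2.cvtColor(p["color"],cv2.COLOR_RGB2HSV)
    ok=p["depth"]>0
    def box(x0,x1,y0,y1): return ok&(X[...,0]>x0)&(X[...,0]<x1)&(X[...,1]>y0)&(X[...,1]<y1)
    b=box(.45,.67,.30,.41)
    t=b&(hsv[...,1]>90)&(c.sum(-1)>150); print(cam,"table z",np.median(X[t][:,2]))
    g=b&(X[...,2]>.04)&(X[...,2]<.065)
    print("grip top n",g.sum(),X[g].mean(0)); 
    if g.sum()>5: print(cv2.minAreaRect(X[g][:,:2].astype(np.float32)*1000))
    m=b&(hsv[...,1]<80)&(X[...,2]<.03)
    # plane z=.012 rays for coloured pixels
    vu=np.argwhere(b&(hsv[...,1]<80))
    P=np.array([at_z(p,(u,v),.012)[:2] for v,u in vu])
    np.save(cam+"_hookP.npy",P)
    C=P.mean(0); w,V=np.linalg.eigh(np.cov((P-C).T)); d=V[:,1]*np.sign(V[0,1]); print("hook gray centroid",C,"yaw",np.arctan2(d[1],d[0]),"extent",((P-C)@d).min(),((P-C)@d).max())
    # bed
    b=box(.45,.72,-.06,.1); r=b&(hsv[...,1]<60)&(c.sum(-1)>500)&(X[...,2]<.025)
    P=np.array([at_z(p,(u,v),.014)[:2] for v,u in np.argwhere(r)]); print("bed rails",cv2.minAreaRect(P.astype(np.float32)*1000), "z",np.median(X[r][:,2]))
    s=b&(X[...,2]>.03)&(X[...,2]<.055); print("stud head",s.sum(),X[s].mean(0),X[s].min(0),X[s].max(0)); print(np.argwhere(s).mean(0)[::-1])
    vu=np.argwhere(s)
    print([at_z(p,(u,v),.041) for v,u in [vu.mean(0)]])
E
```

```text
top table z -0.0008708661961179904
grip top n 276 [0.5046 0.3524 0.0507]
((504.82330322265625, 353.2009582519531), (45.719932556152344, 20.592655181884766), 8.289021492004395)
hook gray centroid [0.5541 0.3601] yaw 0.16970488239137957 extent -0.08062833899330872 0.09475598436640224
bed rails ((581.9928588867188, 22.39336395263672), (99.04320526123047, 219.16294860839844), 88.95046997070312) z 0.012729746250807182
stud head 140 [0.6162 0.0218 0.0381] [0.6047 0.0086 0.0336] [0.6282 0.0335 0.0453]
[393.2429 210.0071]
[array([0.6159, 0.0222, 0.041 ])]
scene table z -0.0006381193594262503
grip top n 257 [0.5011 0.3475 0.0491]
((504.8638916015625, 349.8887023925781), (47.8382568359375, 22.000890731811523), 7.570145130157471)
hook gray centroid [0.5472 0.3577] yaw 0.15188175062452447 extent -0.10949929457350313 0.09974046204953821
bed rails ((579.2158813476562, 21.74332046508789), (101.89649200439453, 224.08128356933594), 88.36485290527344) z 0.012917654100000854
stud head 140 [0.6142 0.0198 0.0381] [0.6023 0.0088 0.033 ] [0.6297 0.0321 0.0418]
[418.7214 292.2643]
[array([0.6114, 0.0182, 0.041 ])]
```

```bash
cat > mv.py <<'E'
from h import *
import sys
np.set_printoptions(precision=4,suppress=True)
def goto(x,y,z,yaw):
    o=monitor.get_obs(); R=Ro.from_rotvec(o["tool_rot"]).as_matrix()
    a=np.arctan2(R[1,0],R[0,0]); d=R.T@(np.array([x,y,z])-o["tool_pos"])
    want=yaw+np.pi/2
    print("t",o["t"],"pos",o["tool_pos"],"hookyaw",a-np.pi/2,"F",o["contact_force"],"T",o["wrist_torque"],"open",o["opening"])
    print("shift",d,"roll",-(want-a),"tilt z",R[:,2])
if __name__=="__main__": goto(*map(float,sys.argv[1:5]))
E
python3 mv.py .505 .352 .09 .145
```

```text
t 1.2 pos [0.234  0.5795 0.2313] hookyaw -0.3837964908047824 F [ 0.5443  0.5995 -0.1891] T [-0.0089  0.0275  0.0084] open 0.08514802953596881
shift [-0.1095  0.3365  0.1413] roll -0.5287964908047824 tilt z [-0.     -0.0001 -1.    ]
```

Emit:
step_arm --targets '[-0.11,0.337,0.1,-0.529,-0.11,0.337,0.1,-0.529,-0.11,0.337,0.1,-0.529,-0.11,0.337,0.1,-0.529,-0.11,0.337,0.1,-0.529,-0.11,0.337,0.1,-0.529,-0.11,0.337,0.14,-0.529,-0.11,0.337,0.14,-0.529,-0.11,0.337,0.14,-0.529,-0.11,0.337,0.14,-0.529,-0.11,0.337,0.14,-0.529,-0.11,0.337,0.14,-0.529]' --grip 0.06

```text
t: 2.2
tool_pos: [0.5052, 0.3511, 0.0909]
tool_rot: [-2.055, -2.374, 0.002]
contact_force: [-0.3, 0.0, 1.3]
opening: 0.0603
```

```bash
python3 mv.py .505 .352 .02 .145
```

```text
t 2.2 pos [0.5052 0.3511 0.0909] hookyaw 0.14372813044119903 F [-0.2619  0.0293  1.2967] T [ 0.0435 -0.0054 -0.027 ] open 0.06026954460037772
shift [0.0009 0.0001 0.0709] roll -0.0012718695588009865 tilt z [-0.0015  0.     -1.    ]
```

Emit:
step_arm --targets '[0.001,0,0.02,0,0.001,0,0.04,0,0.001,0,0.055,0,0.001,0,0.066,0,0.001,0,0.071,0,0.001,0,0.071,0,0.001,0,0.071,0]'

```text
t: 2.78
tool_pos: [0.5051, 0.353, 0.0209]
tool_rot: [-2.055, -2.376, -0.001]
contact_force: [-0.9, -0.3, 0.1]
opening: 0.06
```

Emit:
step_arm --targets '[0,0,0,0,0,0,0,0,0,0,0,0,0,0,0,0,0,0,0,0,0,0,0,0,0,0,0,0,0,0,0,0]' --grip 0.01 --force 40

```text
t: 3.45
tool_pos: [0.5059, 0.3533, 0.0221]
tool_rot: [-2.055, -2.376, -0.003]
contact_force: [-1.1, -0.5, 5.8]
opening: 0.0195
```

```bash
python3 mv.py .505 .352 .02 .145; python3 - <<'E'
from h import *
p=imaging.get_image("scene"); save(p,"s1.png",(180,160,340,300),4.5)
E
```

```text
t 3.45 pos [0.5059 0.3533 0.0221] hookyaw 0.14461753638529173 F [-1.1296 -0.4539  5.7834] T [-0.0726  0.1444  0.0468] open 0.019491253296005956
shift [-0.0011 -0.0011  0.0021] roll -0.00038246361470828383 tilt z [ 0.0011  0.0014 -1.    ]
```

View pics/s1.png

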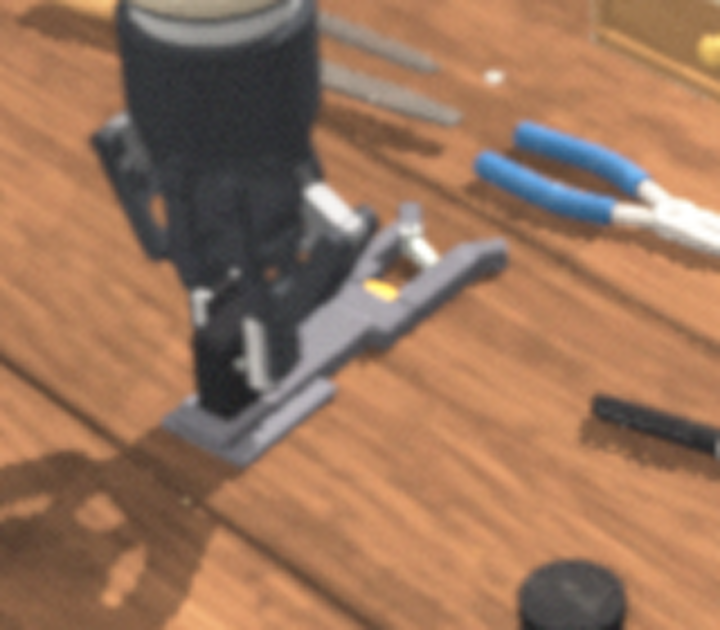

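The grip is held with the opening at 19.5 mm. I'll raise the grip force and lift.

Emit:
step_arm --targets '[0,0,0,0,0,0,0,0,0,0,-0.01,0,0,0,-0.03,0,0,0,-0.055,0,0,0,-0.08,0,0,0,-0.08,0,0,0,-0.08,0]' --force 90 --grip 0.01

```text
t: 4.17
tool_pos: [0.5062, 0.3534, 0.1029]
tool_rot: [2.055, 2.376, 0.006]
contact_force: [0.2, -0.8, -5.6]
opening: 0.0189
```

```bash
python3 mv.py .425 .025 .10 -.02; python3 - <<'E'
from h import *
p=imaging.get_image("scene"); save(p,"s2.png",(160,100,340,280),3.3)
E
```

```text
t 4.1667 pos [0.5062 0.3534 0.1029] hookyaw 0.144541453837999 F [ 0.1668 -0.8032 -5.5503] T [-0.0858  0.2071 -0.0955] open 0.018882511552480212
shift [-0.3132 -0.1277  0.0019] roll 0.164541453837999 tilt z [ 0.0028  0.0024 -1.    ]
```

View pics/s2.png

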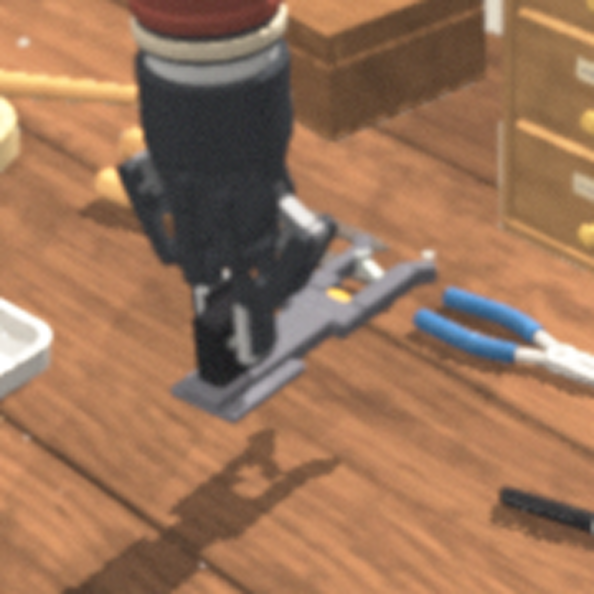

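Emit:
step_arm --targets '[-0.02,-0.01,0,0.0,-0.055,-0.025,0,0.03,-0.09,-0.04,0,0.06,-0.125,-0.055,0,0.09,-0.16,-0.07,0,0.11,-0.195,-0.085,0,0.13,-0.23,-0.098,0,0.15,-0.26,-0.109,0,0.165,-0.285,-0.118,0,0.165,-0.302,-0.125,0,0.165,-0.311,-0.128,0,0.165,-0.313,-0.128,0,0.165]'

```text
t: 5.22
tool_pos: [0.4215, 0.0235, 0.0984]
tool_rot: [-2.244, -2.193, 0.004]
contact_force: [-0.2, 0.3, -4.3]
opening: 0.0188
```

```bash
python3 mv.py .425 .025 .043 -.02; python3 - <<'E'
from h import *
p=imaging.get_image("top"); save(p,"t3.png",(310,150,470,330),3.3)
for n in ["hook_seat","throat","hook_grip","tongue"]:
  for m in imaging.mark_of(n,p)[:2]: print(n,m["score"],np.round(m["uv"],1),at_z(p,m["uv"],.087),at_d(p,m["uv"]))
p=imaging.get_image("scene"); save(p,"s3.png",(280,180,480,380),3)
for n in ["hook_seat","throat","hook_grip","tongue"]:
  for m in imaging.mark_of(n,p)[:2]: print(n,m["score"],np.round(m["uv"],1),at_z(p,m["uv"],.087),at_d(p,m["uv"]))
E
```

```text
t 5.2167 pos [0.4215 0.0235 0.0984] hookyaw -0.022906779583869108 F [-0.2001  0.3369 -4.3324] T [0.0918 0.1525 0.0108] open 0.01883424136682614
shift [0.0015 0.0037 0.0554] roll -0.00290677958386909 tilt z [-0.0048  0.0008 -1.    ]
hook_seat 0.55 [401.6 263.8] [0.51243449 0.01550218 0.087     ] [0.51504841 0.00479259 0.01412965]
throat 0.37 [398.7 263. ] [0.51393154 0.02068892 0.087     ] [0.51678543 0.0097802  0.01033024]
hook_grip 0.59 [308.8 213.9] [0.60475843 0.18170928 0.087     ] [ 6.15192565e-01  1.81987976e-01 -4.77868333e-04]
hook_seat 0.95 [381.2 301.2] [0.51351566 0.02322122 0.087     ] [ 0.42151493 -0.03916075  0.19431611]
hook_grip 0.6 [338.4 325.6] [0.43270191 0.03648681 0.087     ] [0.40684337 0.01511086 0.12248489]
tongue 0.58 [388.8 293.7] [0.53408744 0.0249454  0.087     ] [0.59849597 0.06721077 0.01463209]
tongue 0.56 [340.9 320.6] [0.44250653 0.04041213 0.087     ] [0.41229457 0.01570732 0.12759013]
```

View pics/t3.png

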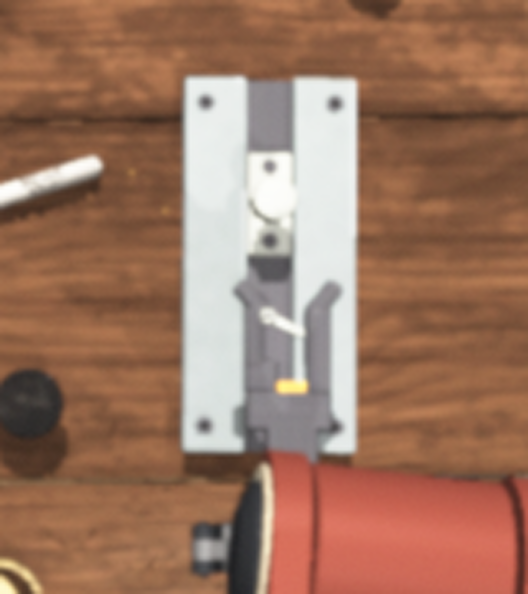

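View pics/s3.png

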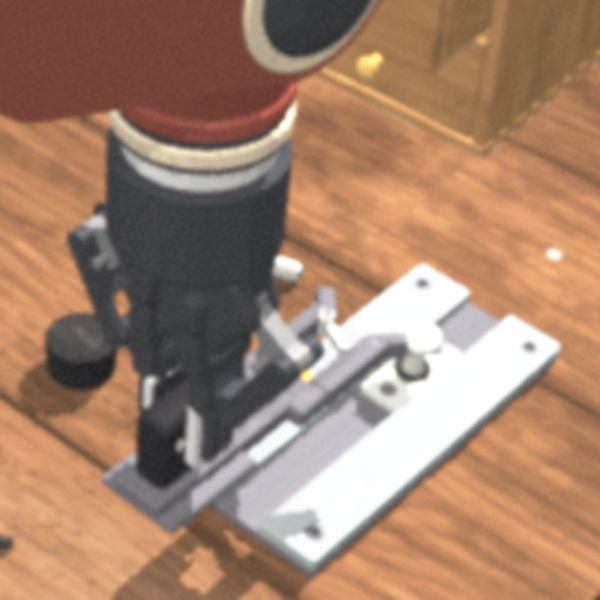

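```bash
python3 - <<'E'
from h import *
np.set_printoptions(precision=4,suppress=True)
p=imaging.get_image("top")
f=lambda x,y:(310+x/3.3-.35,150+y/3.3-.35)
for n,a in dict(tips=(287.5,288),brass=(292,387),body=(290,415),tailneck=(293,440)).items(): print(n,at_z(p,f(*a),.088))
print("stud head",at_z(p,f(273,197),.041))
for n,a in dict(bedL=(247,300),grooveR=(295,300),grooveL2=(247,100),grooveR2=(295,100)).items(): print(n,at_z(p,f(*a),.014))
# cut profile: gray edges across rows
hs=cv2.cvtColor(p["color"],cv2.COLOR_RGB2GRAY)
for v in [244,250,255,260,270,275,280]: print(v,hs[v,375:420])
E
```

```text
tips [0.561  0.0232 0.088 ]
brass [0.5069 0.022  0.088 ]
body [0.4916 0.0235 0.088 ]
tailneck [0.478  0.0221 0.088 ]
stud head [0.6172 0.0238 0.041 ]
bedL [0.5602 0.0367 0.014 ]
grooveR [0.5599 0.0086 0.014 ]
grooveL2 [0.6782 0.0342 0.014 ]
grooveR2 [0.6778 0.006  0.014 ]
244 [224 224 224 223 223 222 215 187 143 128 132 138 169 220 230 217 224 226
 204 181 165 148 138 152 195 208 169 129 135 140 144 145 143 152 194 227
 232 232 231 232 231 226 195 138 110]
250 [225 224 223 224 224 225 221 204 163 131 132 132 128 120 126 140 146 147
 147 147 149 151 156 177 214 225 184 129 125 131 136 141 141 144 169 209
 230 234 234 233 233 228 195 136 114]
255 [223 223 221 222 223 224 221 205 165 131 132 132 128 121 127 140 146 148
 147 149 148 144 141 151 192 205 164 119 124 131 136 141 142 144 168 207
 228 232 233 233 233 229 199 142 116]
260 [225 224 223 223 223 223 219 203 163 128 130 132 132 137 142 143 140 134
 133 147 148 143 136 152 194 208 166 119 124 130 133 140 142 145 169 208
 229 232 232 232 232 227 193 128  96]
270 [223 223 223 223 223 222 219 198 158 125 129 135 137 136 135 136 139 145
 146 147 146 143 140 135 134 133 133 133 132 134 137 143 141 139 166 209
 229 233 232 232 232 228 196 136 105]
275 [223 223 222 216 188 146 130 118 105 111 126 133 135 136 135 135 135 135
 135 138 136 135 134 135 135 133 133 133 132 135 142 143 141 136 144 187
 222 229 230 231 231 227 201 156 135]
280 [217 222 223 216 189 150 133 128 120 115 118 127 134 123 106 110 128 135
 134 135 135 135 133 135 134 134 133 132 132 132 135 139 140 132 117 107
 110 129 165 207 227 225 196 137 108]
```

Emit:
step_arm --targets '[0,0.001,0.015,0,0.0005,0.001,0.03,0,0.0005,0.001,0.042,0,0.0005,0.001,0.051,0,0.0005,0.001,0.056,0,0.0005,0.001,0.058,0,0.0005,0.001,0.058,0,0.0005,0.001,0.058,0]'

```text
t: 6.43
tool_pos: [0.425, 0.0253, 0.0434]
tool_rot: [2.243, 2.199, 0.001]
contact_force: [-0.2, -0.4, -4.0]
opening: 0.0187
```

```bash
python3 mv.py .425 .025 .039 -.021; python3 - <<'E'
from h import *
p=imaging.get_image("top"); save(p,"t4.png",(350,170,430,300),4.5)
p=imaging.get_image("scene"); save(p,"s4.png",(310,240,470,380),4.5)
E
```

```text
t 6.4333 pos [0.425  0.0253 0.0434] hookyaw -0.01966770661956052 F [-0.1524 -0.4185 -4.0158] T [-0.0025  0.1304  0.0041] open 0.018680242051764304
shift [-0.0003  0.      0.0044] roll 0.0013322933804393866 tilt z [ 0.0004  0.0004 -1.    ]
```

View pics/t4.png

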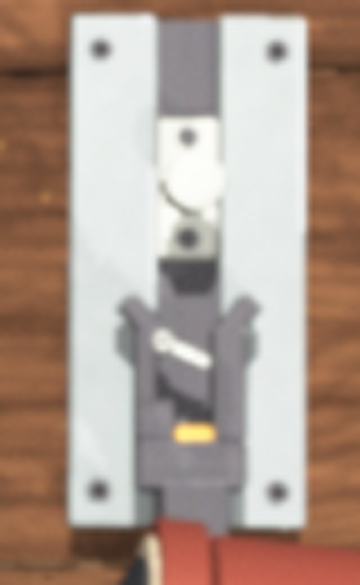

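View pics/s4.png

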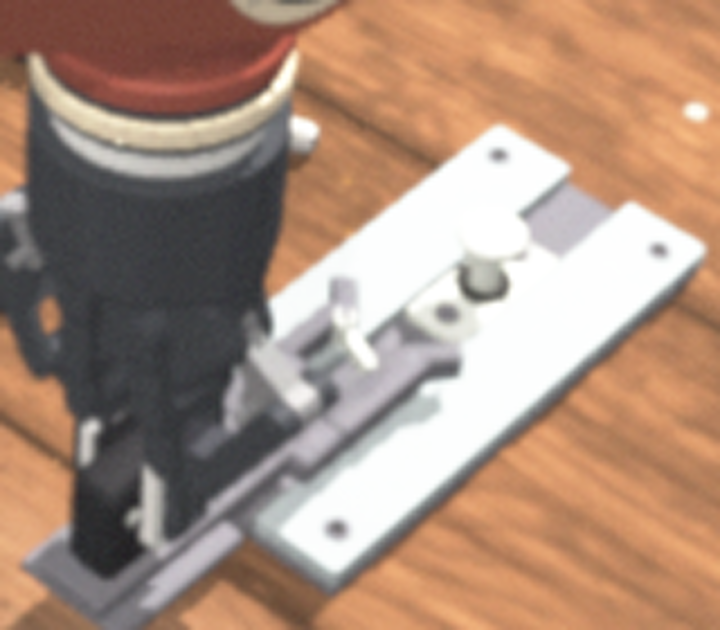

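```bash
python3 - <<'E'
from h import *
np.set_printoptions(precision=4,suppress=True)
a=cv2.imread("pics/t4.png"); g=cv2.cvtColor(a,cv2.COLOR_BGR2GRAY)
p=imaging.get_image("top")
gr=cv2.cvtColor(p["color"],cv2.COLOR_RGB2GRAY).astype(int)
for v in range(176,292,4): print(v,gr[v,375:412])
c=p["color"].astype(int); br=(c[...,0]-c[...,2]>90)&(c.sum(-1)>330); br[:, :380]=0; br[:,410:]=0; br[:255]=0;br[:,:]=br; br[275:]=0
q=np.argwhere(br); print(len(q),q.mean(0),q.min(0),q.max(0)); print(at_z(p,q.mean(0)[::-1],.033))
E
```

```text
176 [238 238 237 237 237 237 238 237 233 207 161 142 141 142 142 140 139 139
 140 140 138 134 132 149 200 233 237 237 237 236 237 236 237 236 236 236
 236]
180 [220 235 237 237 237 237 237 236 232 206 161 144 144 143 141 140 138 140
 140 140 139 135 131 149 199 232 237 236 236 235 235 236 234 221 181 138
 113]
184 [237 237 237 237 237 238 237 237 233 207 162 144 143 142 142 140 139 141
 140 141 138 134 132 149 201 233 236 236 235 236 235 237 237 234 229 217
 212]
188 [237 236 236 235 234 234 235 235 232 208 161 143 144 143 143 141 140 141
 140 140 140 136 132 151 204 234 238 238 237 237 237 237 237 237 236 235
 235]
192 [237 237 236 236 235 235 235 234 230 201 152 135 136 139 141 140 141 140
 141 142 140 136 133 151 203 234 239 239 238 238 238 237 237 237 236 235
 235]
196 [236 236 236 235 235 232 228 226 220 200 195 209 210 210 210 207 205 210
 217 223 226 224 211 191 208 233 238 238 238 237 237 236 236 236 235 235
 235]
200 [237 237 237 236 233 229 227 227 222 210 228 245 248 243 219 163 140 149
 193 238 251 252 246 226 215 233 237 237 237 236 236 236 236 235 236 236
 236]
204 [236
[... 2789 characters left out ...]
 232
 232]
276 [221 222 222 214 176 128 126 133 134 134 133 139 138 136 138 141 142 144
 145 142 137 136 136 138 139 140 142 142 144 170 210 229 232 231 226 218
 212]
280 [217 222 223 216 187 145 128 126 114  94  86 108 129 135 134 134 134 135
 135 136 135 135 133 134 132 131 133 143 159 199 228 232 231 220 187 144
 118]
284 [222 222 221 216 189 149 133 130 115  96  89 106 124 126 128 130 132 132
 134 134 135 136 136 135 135 131 139 150 165 201 229 233 233 233 232 232
 233]
288 [ 62  60  59  59  59  59  66  83  99  95  92 104 110 110 111 110 108 109
 108 109 112 119 125 125 123 107  82  74  74  73  74  75  74  74  76  78
  80]
33 [265.5455 392.8788] [264 389] [267 397]
[0.5113 0.0241 0.033 ]
```

Emit:
step_arm --targets '[-0.0003,0,0.002,0.001,-0.0003,0.004,0.004,0.001,-0.0003,0.01,0.0045,0.001,-0.0003,0.017,0.0045,0.001,-0.0003,0.024,0.0045,0.001,-0.0003,0.031,0.0045,0.001,-0.0003,0.037,0.0045,0.001,-0.0003,0.042,0.0045,0.001,-0.0003,0.046,0.0045,0.001,-0.0003,0.048,0.0045,0.001,-0.0003,0.048,0.0045,0.001]'

```text
t: 7.5
tool_pos: [0.4735, 0.024, 0.0392]
tool_rot: [2.244, 2.198, 0.002]
contact_force: [0.8, -0.9, -4.3]
opening: 0.0189
```

```bash
python3 mv.py .48 .0238 .038 -.021; python3 - <<'E'
from h import *
p=imaging.get_image("top"); save(p,"t5.png",(350,170,430,300),4.5)
p=imaging.get_image("scene"); save(p,"s5.png",(340,230,480,370),4.5)
E
```

```text
t 7.5 pos [0.4735 0.024  0.0392] hookyaw -0.020657582769780136 F [ 0.8143 -0.8775 -4.3319] T [-0.0113  0.1941 -0.015 ] open 0.018889620842686215
shift [-0.0001  0.0065  0.0012] roll 0.00034241723021977144 tilt z [ 0.0011  0.0004 -1.    ]
```

View pics/t5.png

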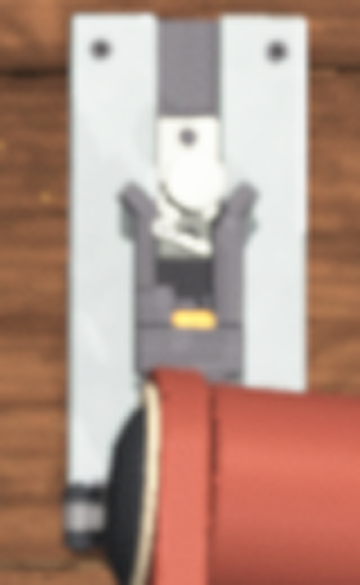

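View pics/s5.png

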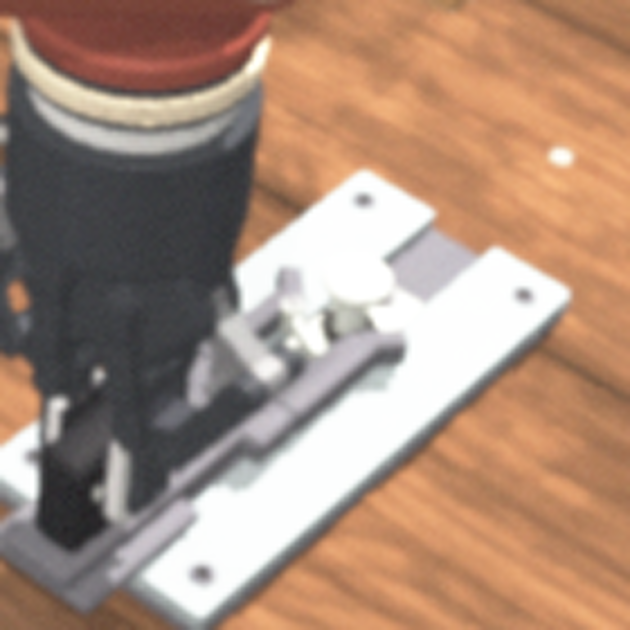

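Emit:
step_arm --targets '[0,0.002,0.0005,0,0,0.004,0.001,0,0,0.006,0.001,0,0,0.008,0.001,0,0,0.01,0.001,0,0,0.012,0.001,0]'

```text
t: 8.1
tool_pos: [0.4851, 0.0238, 0.038]
tool_rot: [2.244, 2.198, 0.001]
contact_force: [-0.2, 0.1, -4.5]
opening: 0.0186
```

Emit:
step_arm --targets '[0,0.002,0,0,0,0.004,0,0,0,0.006,0,0]'

```text
t: 8.35
tool_pos: [0.4908, 0.0237, 0.0379]
tool_rot: [-2.243, -2.198, 0.001]
contact_force: [-5.3, 0.2, -1.7]
opening: 0.0187
```

Emit:
step_arm --targets '[0,0.002,0,0,0,0.004,0,0,0,0.006,0,0]'

```text
t: 8.6
tool_pos: [0.494, 0.024, 0.037]
tool_rot: [-2.239, -2.194, 0.009]
contact_force: [-11.2, 1.1, 3.2]
opening: 0.0184
```

```bash
python3 mv.py .4915 .0238 .038 -.021; python3 - <<'E'
from h import *
p=imaging.get_image("top"); save(p,"t6.png",(360,170,430,270),5.5)
p=imaging.get_image("scene"); save(p,"s6.png",(340,230,480,370),4.5)
print(monitor.get_obs()["contact_force"])
E
```

```text
t 8.6 pos [0.494 0.024 0.037] hookyaw -0.020067657845284748 F [-11.2404   1.0638   3.1948] T [0.1257 1.4805 0.0601] open 0.018431091234917648
shift [-0.0002 -0.0025 -0.001 ] roll 0.00093234215471516 tilt z [-0.0089  0.0011 -1.    ]
[-9.74977538  1.2781028   1.11114181]
```

View pics/t6.png

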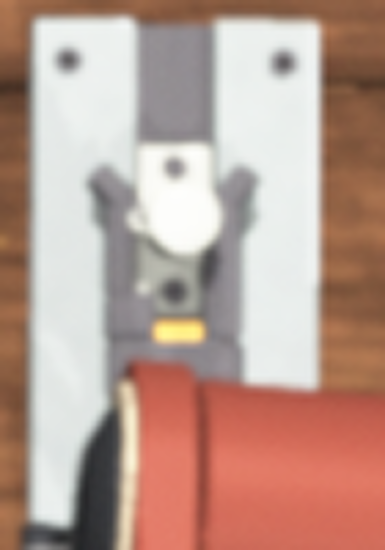

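View pics/s6.png

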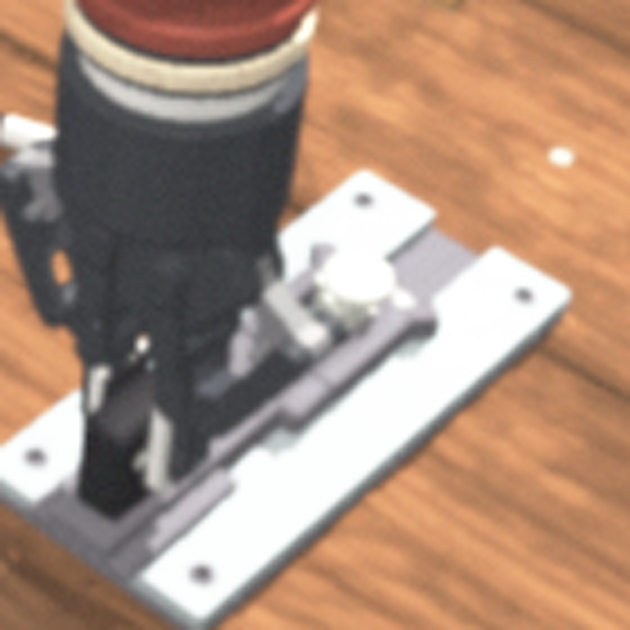

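Emit:
step_arm --targets '[0,0.0015,-0.001,0,0,0.003,-0.001,0,0,0.0045,-0.001,0]'

```text
t: 8.95
tool_pos: [0.4964, 0.0243, 0.0375]
tool_rot: [-2.235, -2.191, 0.015]
contact_force: [-11.5, 1.3, 3.8]
opening: 0.0188
```

Emit:
step_arm --targets '[0,0.0015,0,0,0,0.003,0,0,0,0.0045,0,0]'

```text
t: 9.2
tool_pos: [0.499, 0.0247, 0.0377]
tool_rot: [-2.231, -2.189, 0.02]
contact_force: [-12.1, 1.8, 6.1]
opening: 0.0185
```

Emit:
step_arm --targets '[0,0.0015,0,0,0,0.003,0,0,0,0.0045,0,0]'

```text
t: 9.45
tool_pos: [0.5021, 0.0251, 0.0382]
tool_rot: [-2.227, -2.187, 0.024]
contact_force: [-13.0, 2.5, 6.7]
opening: 0.0191
```

```bash
python3 mv.py .516 .0234 .038 -.021
```

```text
t 9.45 pos [0.5021 0.0251 0.0382] hookyaw -0.017993990876800314 F [-13.0182   2.4999   6.6924] T [0.3211 0.968  0.2118] open 0.019131567460226852
shift [-0.0014  0.0139 -0.0001] roll 0.0030060091231995933 tilt z [-0.0251  0.0034 -0.9997]
```

Emit:
step_arm --targets '[-0.0005,0.001,-0.001,0.002,-0.001,0.002,-0.0015,0.003,-0.001,0.0035,-0.002,0.003,-0.001,0.005,-0.002,0.003,-0.001,0.0065,-0.002,0.003,-0.001,0.008,-0.002,0.003]'

```text
t: 9.95
tool_pos: [0.5088, 0.0249, 0.0399]
tool_rot: [-2.226, -2.182, 0.027]
contact_force: [-6.9, 2.9, 2.1]
opening: 0.0187
```

```bash
python3 mv.py .516 .0234 .038 -.021
```

```text
t 9.95 pos [0.5088 0.0249 0.0399] hookyaw -0.019976363111890327 F [-6.8575  2.8515  2.0791] T [0.4678 0.8416 0.3205] open 0.018684580548747755
shift [-0.0013  0.0073  0.0017] roll 0.0010236368881095803 tilt z [-0.0291  0.005  -0.9996]
```

Emit:
step_arm --targets '[0,0.0015,0,0,0,0.003,0,0,0,0.0045,0,0,0,0.006,0,0,0,0.007,0,0]'

```text
t: 10.37
tool_pos: [0.5158, 0.0253, 0.0401]
tool_rot: [-2.225, -2.182, 0.026]
contact_force: [-3.9, 2.7, 0.4]
opening: 0.0185
```

```bash
python3 mv.py .516 .0234 .038 -.021; python3 - <<'E'
from h import *
p=imaging.get_image("top"); save(p,"t7.png",(360,170,430,270),5.5)
p=imaging.get_image("scene"); save(p,"s7.png",(360,240,460,340),6)
E
```

```text
t 10.3667 pos [0.5158 0.0253 0.0401] hookyaw -0.01934126521100632 F [-3.9271  2.7315  0.3798] T [0.355  0.3512 0.1305] open 0.018496495953113527
shift [-0.002   0.0003  0.0021] roll 0.0016587347889935877 tilt z [-0.0295  0.006  -0.9995]
```

View pics/t7.png

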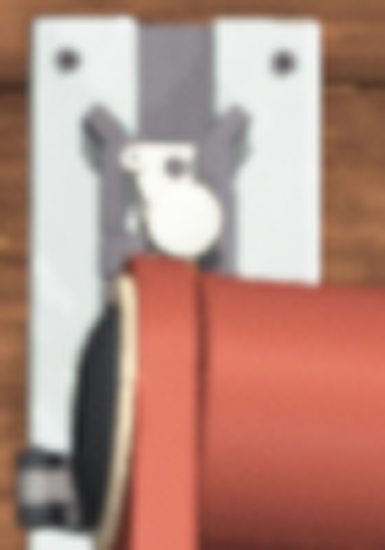

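View pics/s7.png

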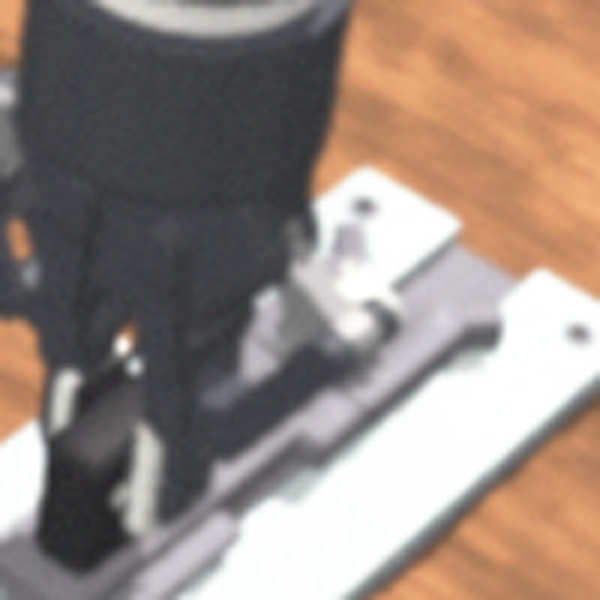

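Emit:
step_arm --targets '[0,0.001,0,0,0,0.002,0,0,0,0.003,0,0,0,0.004,0,0]'

```text
t: 10.8
tool_pos: [0.5205, 0.025, 0.0401]
tool_rot: [-2.226, -2.183, 0.025]
contact_force: [-2.0, 0.5, -2.3]
opening: 0.0185
```

Emit:
step_arm --targets '[0,0.001,0,0,0,0.002,0,0]'

```text
t: 10.97
tool_pos: [0.5228, 0.0248, 0.0402]
tool_rot: [-2.227, -2.183, 0.025]
contact_force: [-1.2, 0.3, -1.9]
opening: 0.0187
```

Emit:
step_arm --targets '[0,0.001,0,0,0,0.002,0,0]'

```text
t: 11.13
tool_pos: [0.5238, 0.0247, 0.04]
tool_rot: [-2.225, -2.181, 0.028]
contact_force: [-8.2, 0.9, 3.2]
opening: 0.0187
```

Emit:
step_arm --targets '[0,0.001,0,0,0,0.002,0,0]'

```text
t: 11.3
tool_pos: [0.5241, 0.0248, 0.0401]
tool_rot: [-2.222, -2.179, 0.034]
contact_force: [-12.9, 0.1, 7.0]
opening: 0.0187
```

Emit:
step_arm --targets '[0,0.0005,0,0,0,0.0005,0,0]'

```text
t: 11.47
tool_pos: [0.5242, 0.0247, 0.0404]
tool_rot: [-2.221, -2.179, 0.036]
contact_force: [-8.0, 0.0, 3.8]
opening: 0.0189
```

```bash
python3 mv.py .516 .0234 .038 -.021; python3 - <<'E'
from h import *
p=imaging.get_image("top"); save(p,"t8.png",(360,170,430,270),5.5)
p=imaging.get_image("scene"); save(p,"s8.png",(360,240,460,340),6)
E
```

```text
t 11.4667 pos [0.5242 0.0247 0.0404] hookyaw -0.01955057245060532 F [-8.0221  0.0039  3.7709] T [-0.0849  0.4785 -0.048 ] open 0.018935925883843432
shift [-0.0015 -0.0081  0.0027] roll 0.0014494275493945885 tilt z [-0.0376  0.0052 -0.9993]
```

View pics/t8.png

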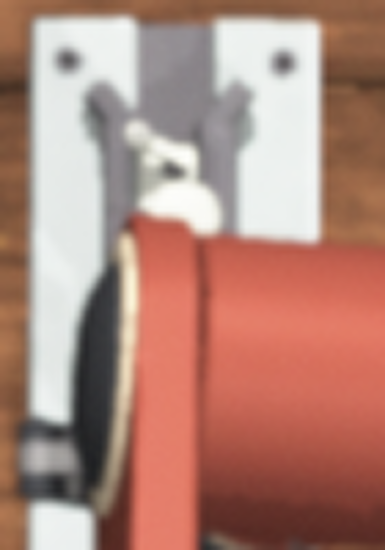

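View pics/s8.png

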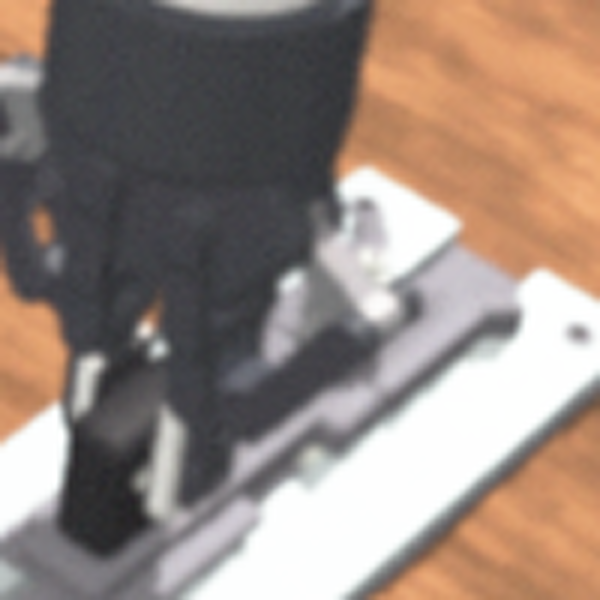

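Emit:
step_arm --targets '[0,0.001,-0.001,0,0,0.002,-0.001,0,0,0.002,-0.001,0]'

```text
t: 11.82
tool_pos: [0.5244, 0.0247, 0.0412]
tool_rot: [-2.218, -2.176, 0.042]
contact_force: [-10.7, -0.4, 5.6]
opening: 0.019
```

Emit:
step_arm --targets '[0,-0.002,0,0,0,-0.004,0,0,0,-0.006,0,0,0,-0.008,0,0,0,-0.01,0,0,0,-0.012,0,0]'

```text
t: 12.32
tool_pos: [0.5126, 0.0249, 0.0419]
tool_rot: [-2.219, -2.177, 0.041]
contact_force: [0.6, -1.1, -2.4]
opening: 0.0184
```

Emit:
step_arm --targets '[0,-0.001,0,0,0,-0.002,0,0]'

```text
t: 12.48
tool_pos: [0.5105, 0.0249, 0.042]
tool_rot: [-2.219, -2.177, 0.041]
contact_force: [1.1, -0.4, -1.8]
opening: 0.0186
```

Emit:
step_arm --targets '[0,-0.001,0,0,0,-0.002,0,0]'

```text
t: 12.65
tool_pos: [0.5086, 0.025, 0.0421]
tool_rot: [-2.219, -2.177, 0.04]
contact_force: [3.5, -0.9, -3.8]
opening: 0.0189
```

Emit:
step_arm --targets '[0,-0.001,0,0,0,-0.002,0,0]'

```text
t: 12.82
tool_pos: [0.5076, 0.0249, 0.0423]
tool_rot: [-2.221, -2.178, 0.037]
contact_force: [7.8, 0.4, -7.3]
opening: 0.0188
```

Emit:
step_arm --targets '[0,-0.001,0,0,0,-0.0015,0,0]'

```text
t: 12.98
tool_pos: [0.5074, 0.0247, 0.0426]
tool_rot: [-2.224, -2.18, 0.033]
contact_force: [8.1, -1.4, -6.0]
opening: 0.019
```

Emit:
step_arm --targets '[0,-0.001,0,0,0,-0.0015,0.0005,0,0,-0.0015,0.0005,0]'

```text
t: 13.23
tool_pos: [0.5073, 0.0243, 0.0426]
tool_rot: [-2.227, -2.182, 0.03]
contact_force: [5.9, -1.6, -4.2]
opening: 0.0188
```

```bash
python3 mv.py .508 .0234 .038 -.021; python3 - <<'E'
from h import *
p=imaging.get_image("top"); save(p,"t9.png",(360,170,430,270),5.5)
p=imaging.get_image("scene"); save(p,"s9.png",(340,230,480,370),4.5)
E
```

```text
t 13.2333 pos [0.5073 0.0243 0.0426] hookyaw -0.020368422451411794 F [ 5.8821 -1.5892 -4.1701] T [-0.1838 -0.9674 -0.0548] open 0.018752504684916946
shift [-0.0009  0.0009  0.0046] roll 0.0006315775485881137 tilt z [-0.0304  0.0039 -0.9995]
```

View pics/t9.png

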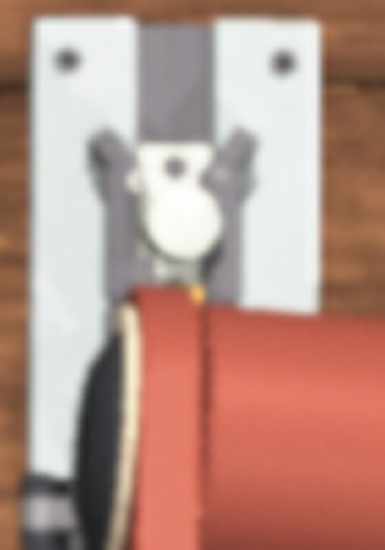

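View pics/s9.png

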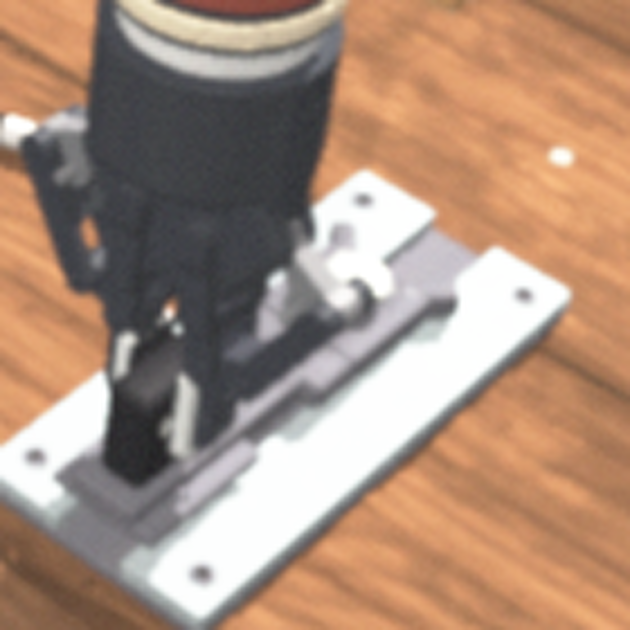

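Emit:
step_arm --targets '[0,0.0005,0,0,0,0.001,0.001,0,0,0.001,0.002,0,0,0.001,0.003,0]'

```text
t: 13.67
tool_pos: [0.5078, 0.0243, 0.0396]
tool_rot: [-2.226, -2.181, 0.031]
contact_force: [-2.4, -0.8, 2.9]
opening: 0.0187
```

Emit:
step_arm --targets '[0,0,0.001,0,0,0,0.002,0]'

```text
t: 13.83
tool_pos: [0.5077, 0.0243, 0.0383]
tool_rot: [-2.226, -2.181, 0.032]
contact_force: [-5.9, 0.2, 5.0]
opening: 0.0188
```

Emit:
step_arm --targets '[0,0,0,0,0,0,0.001,0,0,0,0.001,0]' --force 20 --grip 0.01

```text
t: 14.08
tool_pos: [0.5075, 0.0244, 0.0375]
tool_rot: [-2.225, -2.181, 0.032]
contact_force: [-5.0, -0.0, 5.7]
opening: 0.0186
```

Emit:
step_arm --targets '[0,0,0,0,0,0,0,0,0,0,0,0,0,0,0,0,0,0,0,0,0,0,0,0]' --grip 0.045

```text
t: 14.58
tool_pos: [0.5075, 0.0244, 0.0374]
tool_rot: [-2.225, -2.181, 0.032]
contact_force: [0.6, -0.1, -0.5]
opening: 0.0448
```

```bash
python3 mv.py .508 .0234 .038 -.021; python3 - <<'E'
from h import *
p=imaging.get_image("scene"); save(p,"s10.png",(340,230,480,370),4.5)
E
```

```text
t 14.5833 pos [0.5075 0.0244 0.0374] hookyaw -0.020022295334634954 F [ 0.5933 -0.0849 -0.4772] T [ 0.0073 -0.0279  0.0271] open 0.04482437411255117
shift [-0.001   0.0005 -0.0006] roll 0.0009777046653649535 tilt z [-0.0327  0.0038 -0.9995]
```

View pics/s10.png

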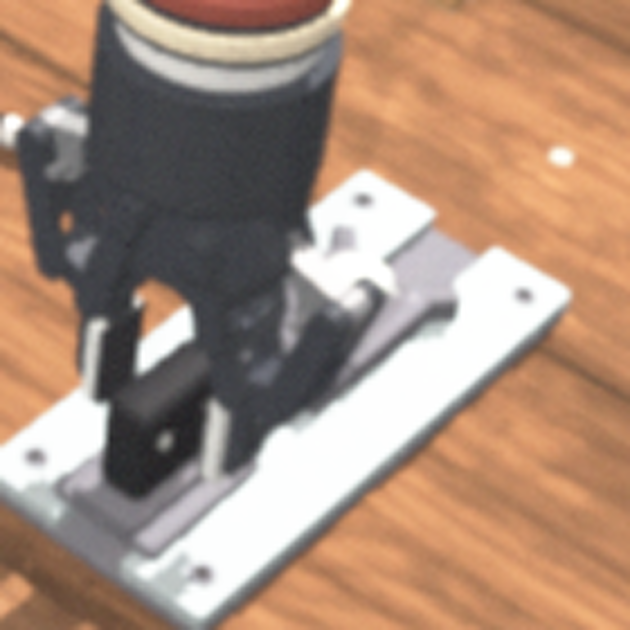

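Emit:
step_arm --targets '[0,0.0,-0.01,0,0,0.001,-0.03,0,0,0.002,-0.06,0,0,0.002,-0.1,0,0,-0.02,-0.14,0,0,-0.05,-0.16,0,0,-0.08,-0.18,0,0,-0.1,-0.18,0,0,-0.1,-0.18,0,0,-0.1,-0.18,0]'

```text
t: 15.47
tool_pos: [0.4134, 0.0257, 0.2218]
tool_rot: [-2.227, -2.183, 0.029]
contact_force: [-0.2, -0.2, -0.4]
opening: 0.0448
```

```bash
python3 mv.py .508 .0234 .038 -.021; python3 - <<'E'
from cloud import *
np.set_printoptions(precision=4,suppress=True)
p=imaging.get_image("top"); save(p,"t11.png",(350,160,440,300),4.2); save(p,"t11f.png")
X=cloud(p); hsv=cv2.cvtColor(p["color"],cv2.COLOR_RGB2HSV)
p=imaging.get_image("scene"); save(p,"s11.png",(320,210,480,370),3.7)
E
```

```text
t 15.4667 pos [0.4134 0.0257 0.2218] hookyaw -0.020034523047189667 F [-0.1747 -0.2016 -0.4218] T [ 0.0588  0.008  -0.0128] open 0.04479647504593187
shift [-0.001   0.1001  0.1809] roll 0.0009654769528102403 tilt z [-0.0296  0.0034 -0.9996]
```

View pics/t11.png

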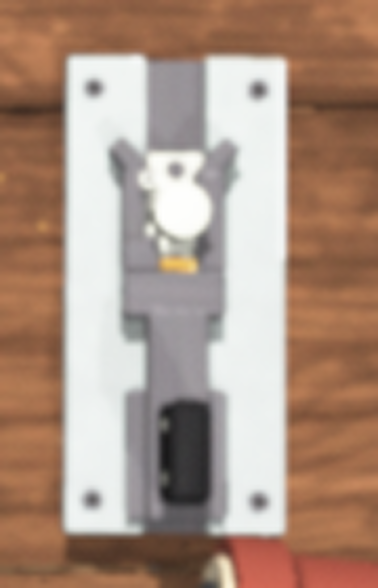

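View pics/s11.png

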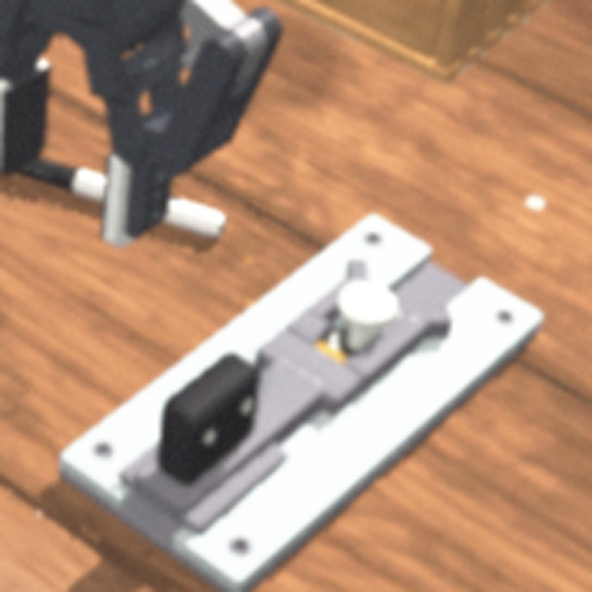

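View pics/t11f.png

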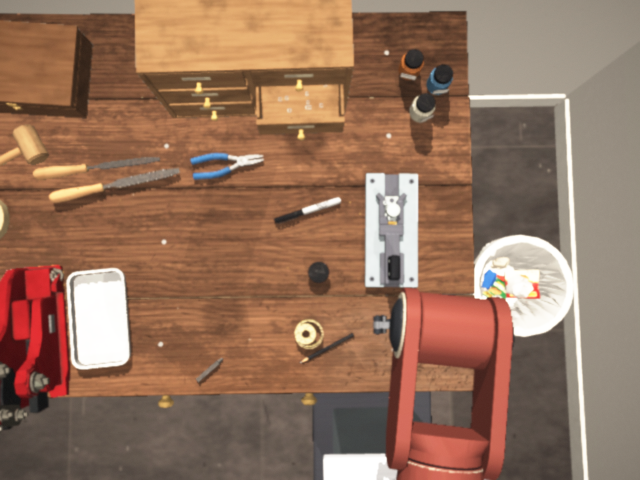

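```bash
python3 - <<'E'
from h import *
p=imaging.get_image("top"); save(p,"t12.png",(375,190,412,232),14)
for n in ["tongue","hook_seat","hook_grip"]:
  for m in imaging.mark_of(n,p)[:2]: print(n,m["score"],np.round(m["uv"],1),at_z(p,m["uv"],.022))
p=imaging.get_image("scene"); save(p,"s12.png",(390,270,450,320),12)
E
```

```text
hook_seat 0.55 [392.6 218.6] [0.60165583 0.02119176 0.022     ]
```

View pics/t12.png

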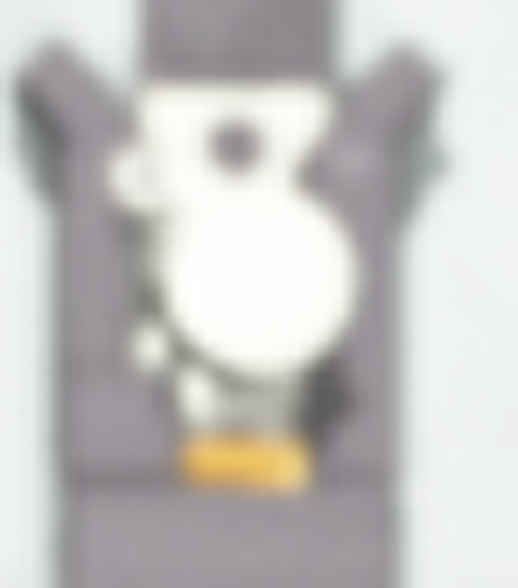

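View pics/s12.png

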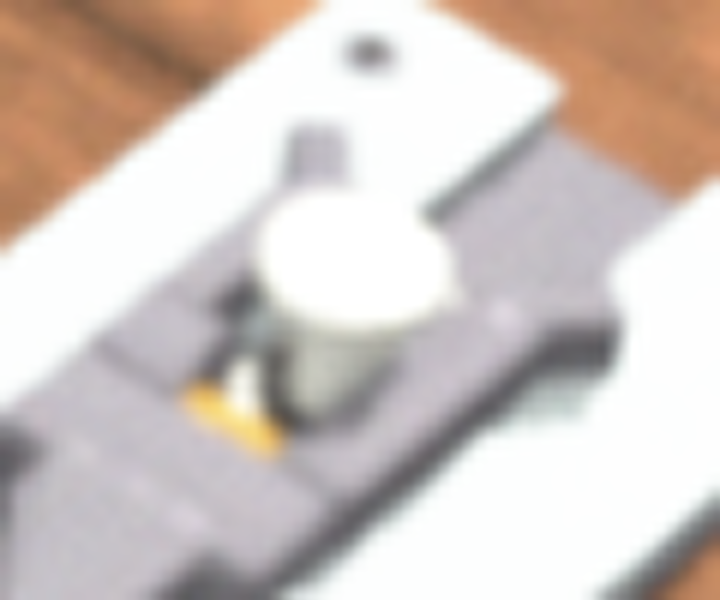

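```bash
python3 - <<'E'
from h import *
print(ticket.finish_job())
E
```

```text
the job is handed in; nothing more can be done
None
```

The hook is coupled to the stud, lying flat on the bed and released. I handed the job in at about 16 s of the 51 s allowed.

**What I did:**
- **Pick up:** I gripped the hook by its upright grip and carried it over to the bed.
- **Press home:** I slid it level under the stud's head. The latch folded with readings up to about 13 N. I then pressed home until the hook stopped at about 13 N, and a second push moved it only 0.2 mm further.
- **Pull back:** The stud met the latch about 15 mm back, and the latch held against about 8 N.
- **Let go:** I lowered the hook, opened the gripper and backed the arm away.

**Last checks:**
- **Coupling:** The picture taken at home shows the tongue shut across the slot behind the stud. In the final pictures the hook lies flat on the rails with the stud standing about 15 mm ahead of home, as expected with the latch shut.
- **Surroundings:** The tin, pliers and marker are where they were.

**Less certain:**
- In the final pictures the tongue is hidden under the stud's head and the network did not find it, so the shut latch rests on the pull test and the earlier picture.
- The tool tilted about 2.5° nose-down while pressing, so the hook's front pressed on the rails with roughly 11 N at most.
- The folding force read higher than the stated 4 to 7 N, probably from the hook's front rubbing on the rails. Every reading on the bed and stud stayed under 20 N.

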